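# Heft the screw tins and hold up the fullest

### The job

One of the three identical screw tins on the wooden tray is fuller, and so clearly heavier, than the other two. Lift them to compare, setting them back upright on the tray without dropping or tipping any, and finish with the heaviest still in your grip, held up steady and upright more than 15 cm above the bench: do not let go of it. Both lighter tins end standing on the tray, and everything else on the bench stays where it is.

Things in the scene. Friction and masses are not known exactly. Their poses are not given: they have to be found in the camera images.
- tray: Shallow wooden tray fixed to the bench, 130 mm (its x) by 480 mm (its y), rim 20 mm high and 8 mm thick, floor 8 mm above the bench. Origin at the centre of its underside, on the bench top. The tins stand in a row along its y, about 125 mm apart, with clear room over the rims on both long sides.
- tin_1: Closed, rigid screw tin: green wall with a pale band, bare metal lid that stays on. 58 mm across the wall (60 mm at the lid, the top 15 mm), 75 mm tall; origin at the centre of its underside, z up. One of three exactly alike, upright on the tray in no telling order; contents tight and centred. Each weighs 150 to 900 g; the heaviest is at least 170 g heavier than either other. Bears a firm grip.
- tin_2: Closed, rigid screw tin: green wall with a pale band, bare metal lid that stays on. 58 mm across the wall (60 mm at the lid, the top 15 mm), 75 mm tall; origin at the centre of its underside, z up. One of three exactly alike, upright on the tray in no telling order; contents tight and centred. Each weighs 150 to 900 g; the heaviest is at least 170 g heavier than either other. Bears a firm grip.
- tin_3: Closed, rigid screw tin: green wall with a pale band, bare metal lid that stays on. 58 mm across the wall (60 mm at the lid, the top 15 mm), 75 mm tall; origin at the centre of its underside, z up. One of three exactly alike, upright on the tray in no telling order; contents tight and centred. Each weighs 150 to 900 g; the heaviest is at least 170 g heavier than either other. Bears a firm grip.
- bit_holder: Black block of driver bits standing on the tray beyond the tins at its +y end, 45 x 55 mm, 38 mm tall with the bits; origin at the centre of its underside. Bystander.
- screwdriver: Orange-handled screwdriver, 210 mm long, lying on the bench on the robot's side of the tray; origin at mid-length, on the bench. Bystander.
- tape: Yellow tape measure standing on the bench behind the tray, 40 x 70 mm, 62 mm tall; origin at the centre of its underside. Bystander.
- plane: Block plane standing on the bench behind the tray, 52 x 165 mm, about 62 mm tall; origin at the centre of its sole. Bystander.
- mallet: Wooden joiner's mallet lying on the left of the bench, 330 mm long, 64 mm tall; origin under its middle. Bystander.
- glue: Yellow glue bottle standing on the right of the bench, 64 mm across, 190 mm tall; origin at the centre of its underside. Bystander.
- clamp: Red bar clamp lying on the right of the bench, 360 mm long, 34 mm tall; origin at the middle of its bar, on the bench. Bystander.
- square: Combination square lying on the left of the bench, 150 mm steel blade, blue head, 18 mm tall; origin near the middle of the blade, on the bench. Bystander.
There are look-alikes about, which are no part of the job. Leave any blue look-alike of the tin_1 alone.

How it is judged:
On the way:
1. a tin other than the heaviest has been lifted clear of the tray for comparison (((height (world z) of tin_1 above 0.018 m and contact force between tin_1 and the fingers above 0.5 N and contact force between tin_1 and tray below 0.05 N and contact force between tin_2 and tray above 5.6 N) or (height (world z) of tin_1 above 0.018 m and contact force between tin_1 and the fingers above 0.5 N and contact force between tin_1 and tray below 0.05 N and contact force between tin_3 and tray above 5.6 N) or (height (world z) of tin_2 above 0.018 m and contact force between tin_2 and the fingers above 0.5 N and contact force between tin_2 and tray below 0.05 N and contact force between tin_1 and tray above 5.6 N) or (height (world z) of tin_2 above 0.018 m and contact force between tin_2 and the fingers above 0.5 N and contact force between tin_2 and tray below 0.05 N and contact force between tin_3 and tray above 5.6 N) or (height (world z) of tin_3 above 0.018 m and contact force between tin_3 and the fingers above 0.5 N and contact force between tin_3 and tray below 0.05 N and contact force between tin_1 and tray above 5.6 N) or (height (world z) of tin_3 above 0.018 m and contact force between tin_3 and the fingers above 0.5 N and contact force between tin_3 and tray below 0.05 N and contact force between tin_2 and tray above 5.6 N))), for 0.2 s.
At the end, for the whole second after the job is handed in: The heaviest tin is gripped by the fingers, its underside over 150 mm above the bench, within 0.2 rad of upright, still, carried by nothing else; the two lighter tins (under 5.6 N each) stand upright and free on the tray floor; every bystander is within 30 mm of its start (((height (world z) of tin_1 above 0.15 m and angle between tin_1's own z axis and vertical below 0.2 rad and linear speed of tin_1 below 0.03 m/s and contact force between tin_1 and the fingers above 2 N and (contact force between tin_1 and tray below 0.1 N and contact force between tin_1 and bit_holder below 0.1 N and contact force between tin_1 and screwdriver below 0.1 N and contact force between tin_1 and tape below 0.1 N and contact force between tin_1 and plane below 0.1 N and contact force between tin_1 and mallet below 0.1 N and contact force between tin_1 and glue below 0.1 N and contact force between tin_1 and clamp below 0.1 N and contact force between tin_1 and square below 0.1 N and contact force between tin_1 and tin_2 below 0.1 N and contact force between tin_1 and tin_3 below 0.1 N) and (angle between tin_2's own z axis and vertical below 0.1 rad and height (world z) of tin_2 below 0.013 m and x of tin_2 in the frame of tray between -0.06 and 0.06 m and y of tin_2 in the frame of tray between -0.235 and 0.235 m and contact force between tin_2 and the arm below 0.05 N and contact force between tin_2 and the fingers below 0.05 N and linear speed of tin_2 below 0.02 m/s and contact force between tin_2 and tray between 0.8 and 5.6 N) and (angle between tin_3's own z axis and vertical below 0.1 rad and height (world z) of tin_3 below 0.013 m and x of tin_3 in the frame of tray between -0.06 and 0.06 m and y of tin_3 in the frame of tray between -0.235 and 0.235 m and contact force between tin_3 and the arm below 0.05 N and contact force between tin_3 and the fingers below 0.05 N and linear speed of tin_3 below 0.02 m/s and contact force between tin_3 and tray between 0.8 and 5.6 N)) or (height (world z) of tin_2 above 0.15 m and angle between tin_2's own z axis and vertical below 0.2 rad and linear speed of tin_2 below 0.03 m/s and contact force between tin_2 and the fingers above 2 N and (contact force between tin_2 and tray below 0.1 N and contact force between tin_2 and bit_holder below 0.1 N and contact force between tin_2 and screwdriver below 0.1 N and contact force between tin_2 and tape below 0.1 N and contact force between tin_2 and plane below 0.1 N and contact force between tin_2 and mallet below 0.1 N and contact force between tin_2 and glue below 0.1 N and contact force between tin_2 and clamp below 0.1 N and contact force between tin_2 and square below 0.1 N and contact force between tin_2 and tin_1 below 0.1 N and contact force between tin_2 and tin_3 below 0.1 N) and (angle between tin_1's own z axis and vertical below 0.1 rad and height (world z) of tin_1 below 0.013 m and x of tin_1 in the frame of tray between -0.06 and 0.06 m and y of tin_1 in the frame of tray between -0.235 and 0.235 m and contact force between tin_1 and the arm below 0.05 N and contact force between tin_1 and the fingers below 0.05 N and linear speed of tin_1 below 0.02 m/s and contact force between tin_1 and tray between 0.8 and 5.6 N) and (angle between tin_3's own z axis and vertical below 0.1 rad and height (world z) of tin_3 below 0.013 m and x of tin_3 in the frame of tray between -0.06 and 0.06 m and y of tin_3 in the frame of tray between -0.235 and 0.235 m and contact force between tin_3 and the arm below 0.05 N and contact force between tin_3 and the fingers below 0.05 N and linear speed of tin_3 below 0.02 m/s and contact force between tin_3 and tray between 0.8 and 5.6 N)) or (height (world z) of tin_3 above 0.15 m and angle between tin_3's own z axis and vertical below 0.2 rad and linear speed of tin_3 below 0.03 m/s and contact force between tin_3 and the fingers above 2 N and (contact force between tin_3 and tray below 0.1 N and contact force between tin_3 and bit_holder below 0.1 N and contact force between tin_3 and screwdriver below 0.1 N and contact force between tin_3 and tape below 0.1 N and contact force between tin_3 and plane below 0.1 N and contact force between tin_3 and mallet below 0.1 N and contact force between tin_3 and glue below 0.1 N and contact force between tin_3 and clamp below 0.1 N and contact force between tin_3 and square below 0.1 N and contact force between tin_3 and tin_1 below 0.1 N and contact force between tin_3 and tin_2 below 0.1 N) and (angle between tin_1's own z axis and vertical below 0.1 rad and height (world z) of tin_1 below 0.013 m and x of tin_1 in the frame of tray between -0.06 and 0.06 m and y of tin_1 in the frame of tray between -0.235 and 0.235 m and contact force between tin_1 and the arm below 0.05 N and contact force between tin_1 and the fingers below 0.05 N and linear speed of tin_1 below 0.02 m/s and contact force between tin_1 and tray between 0.8 and 5.6 N) and (angle between tin_2's own z axis and vertical below 0.1 rad and height (world z) of tin_2 below 0.013 m and x of tin_2 in the frame of tray between -0.06 and 0.06 m and y of tin_2 in the frame of tray between -0.235 and 0.235 m and contact force between tin_2 and the arm below 0.05 N and contact force between tin_2 and the fingers below 0.05 N and linear speed of tin_2 below 0.02 m/s and contact force between tin_2 and tray between 0.8 and 5.6 N))) and distance of each of bit_holder, screwdriver, tape, plane, mallet, glue, clamp, square from where it was at the start of the episode below 0.03 m); the arm keeps its last pose, push and grip.
It fails at once if a tin is tipped more than 0.6 rad (angle between any of tin_1, tin_2, tin_3's own z axis and vertical above 0.6 rad).
It fails at once if a tin is dropped (falls free faster than 0.7 m/s, about 25 mm) ((linear speed of tin_1 above 0.7 m/s and contact force between tin_1 and the fingers below 0.1 N) or (linear speed of tin_2 above 0.7 m/s and contact force between tin_2 and the fingers below 0.1 N) or (linear speed of tin_3 above 0.7 m/s and contact force between tin_3 and the fingers below 0.1 N)).
It fails at once if a bystander is pushed more than 30 mm or knocked over (distance of any of bit_holder, screwdriver, tape, plane, mallet, glue, clamp, square from where it was at the start of the episode above 0.03 m or angle between glue's own z axis and vertical above 0.5 rad).
It also fails if it takes over 67 s, if anything falls off the work surface, if the arm or the gripper's body presses on something with over 40 N, if the wrist force passes 120 N, or if a joint passes its speed limit or range.

### The arm

A 7-joint arm with a two-finger parallel gripper is mounted at the origin on the work surface. World frame = base frame: x ahead of the robot, y to its left, z up, the work surface at z = 0. Lengths are in m, angles in rad, forces in N, time in s.
With the tool pointing down it reaches from about 0.425 to 0.925 m from the base axis. Payload 6.8 kg.
Tool frame: the origin (TCP) lies midway between the tips of the shut fingers; the grasp point (between the pads) lies 19 mm behind it; z points along the fingers, y is the line along which they close (so a half turn about z gives the same grasp; the last joint's range is limited). The gripper opens to 85 mm and grips with 20 to 120 N. Pads are 22 mm wide; open, the fingers measure 114 mm over their backs; the gripper's body (76 mm by 85 mm) begins 54 mm behind the grasp point. The pads swing forward as they close: fully open they stand 13 mm farther back than shut.
Start: joints at [1.064, 0.477, 0.022, 1.555, -0.011, 1.109, -0.083], TCP at [0.262, -0.622, 0.231] pointing down, gripper open.
Joint ranges: [-2.96, 2.96], [-0.34, 2.1], [-1.41, 1.46], [0.24, 2.44], [-1.37, 4.51], [0.17, 1.92], [-2.96, 2.96]. Speed limits (rad/s): [2.39, 2.39, 3.14, 3.14, 3.14, 3.14, 3.14].

### API

Orientations are given as a unit quaternion [w, x, y, z].
In Python, from station import bot gives the robot as it stands.
- The arm moves only by the tool jog_arm, never from a script. Its argument "rows" is a list of rows, each an object of numbers: "fingers": the finger opening in mm, from 0 to 85.4; "x", "y", "z": the shift along the tool's x, y, z in mm; "ax", "ay", "az": the turn, a rotation vector about the tool's x, y, z in degrees. A call has exactly 8 rows; each row shifts and turns the commanded pose from where the row before left it, along the tool's axes as they then stand; what a row does not reach is not made up. A row lasts 1/10 s, in which the tool goes at most 50 mm and 8.59 degrees, less where a joint would pass 70% of its speed; a pose out of reach is approached as far as the arm can. A call with a gripper value outside its range is refused whole. The fingers move at their own pace and stop on an object; "force" is the grip in N (left out, the last holds). Time passes only in rows, so rows that do not move let the fingers close, or fill a call up. It gives the time, the measured TCP pose, the force, the opening and the grip force at its end, in the units of the state.
- bot.get_obs(): the state, without advancing time (a new reading comes with each control period).
- bot.read_camera(name): name is "scene" or "top" or "wrist"; returns a dict with "pixels" (480x640x3 uint8, red, green, blue), "vertical_fov" (degrees; the focal length in pixels is half the picture's height over the tangent of half this angle, whatever the lens; pixels are square), "cx", "cy" (the principal point, pixels), "dist_coeffs" ([k1, k2, p1, p2, k3] as OpenCV has them; the pictures are not rectified), "world_from_camera" (4x4, takes a point from camera to world coordinates). Camera axes: x right, y down, z forward; pixel columns grow to the right and rows downward; lengths in m; the calibration is good to about 2 mm. A picture is of the moment at which its call begins. There is no depth.
- bot.hand_in(): hands the job in; it is judged then, once.
The state is a dict: "t": time; "q": joint angles; "joint_vel": joint speeds; "joint_torque": joint torques, N m; "eef_pos": TCP position; "tool_rot": TCP orientation; "contact_force": force on the tool from outside, world axes, zero at the start; "torque": the same for the moment, N m; "gripper_width": opening from 0.0 (shut) to 1.0 (fully open); "grasp_force": force on a finger pad.
Only numpy, scipy, OpenCV 4.12 (cv2) and the standard library are available. Lean on these libraries where they do the work, as an engineer would, in place of code of your own. Each camera call takes 0.05 s, during which the arm holds its last target. There are 200 camera calls.

## Working session

There is one attempt and no reset: what is moved stays moved. The work goes in short steps, Python scripts to look and compute and a tool call to move; the robot and the scene stay as the last step left them, time stands still between calls to the robot, and variables do not carry over. Pictures are saved under pics/ and viewed, at most 10 in all, crops included, and the job is handed in when it is done.

Besides the shell and the picture viewer there is one more tool, called after "Emit:" as a command line: name --argument value ..., lists and objects as JSON in quotes. jog_arm: Moves the arm, as the interface text tells. Its arguments: {"type":"object","properties":{"rows":{"type":"array","items":{"type":"object","properties":{"fingers":{"type":"number"},"x":{"type":"number"},"y":{"type":"number"},"z":{"type":"number"},"ax":{"type":"number"},"ay":{"type":"number"},"az":{"type":"number"}}}},"force":{"type":"number"}},"required":["rows"]}

```bash
mkdir -p pics
cat > h.py <<'E'
import numpy as np, cv2, json
from station import bot
def snap(name,fn=None):
    c=bot.read_camera(name)
    if fn: cv2.imwrite('pics/'+fn,c['pixels'][:,:,::-1])
    return c
def toworld(c,uv,z):
    f=240/np.tan(np.radians(c['vertical_fov'])/2)
    K=np.array([[f,0,c['cx']],[0,f,c['cy']],[0,0,1.]])
    p=cv2.undistortPoints(np.array(uv,float).reshape(-1,1,2),K,np.array(c['dist_coeffs'],float)).reshape(-1,2)
    T=np.array(c['world_from_camera']); d=np.c_[p,np.ones(len(p))]@T[:3,:3].T; o=T[:3,3]
    return o+d*((z-o[2])/d[:,2])[:,None]
def proj(c,X):
    f=240/np.tan(np.radians(c['vertical_fov'])/2)
    K=np.array([[f,0,c['cx']],[0,f,c['cy']],[0,0,1.]])
    T=np.linalg.inv(np.array(c['world_from_camera']))
    return cv2.projectPoints(np.array(X,float).reshape(-1,1,3),cv2.Rodrigues(T[:3,:3])[0],T[:3,3],K,np.array(c['dist_coeffs'],float))[0].reshape(-1,2)
E
python3 - <<'E'
from h import *
import pickle
cs={n:snap(n,n+'0.png') for n in('top','scene')}
pickle.dump(cs,open('cs.pkl','wb'))
for n in cs: print(n,np.round(cs[n]['world_from_camera'],3).tolist(),cs[n]['vertical_fov'])
o=bot.get_obs();print({k:np.round(v,3).tolist() for k,v in o.items()})
E
```

```text
top [[0.003, -0.994, 0.111, 0.407], [-1.0, -0.001, 0.017, -0.01], [-0.017, -0.111, -0.994, 1.102], [0.0, 0.0, 0.0, 1.0]] 56.58210332664298
scene [[0.044, 0.594, -0.803, 1.508], [0.999, -0.032, 0.031, -0.022], [-0.008, -0.804, -0.595, 0.769], [0.0, 0.0, 0.0, 1.0]] 46.41105285348101
{'t': 0.1, 'q': [1.064, 0.478, 0.022, 1.556, -0.012, 1.109, -0.083], 'joint_vel': [0.001, -0.003, -0.001, -0.001, 0.001, -0.001, -0.001], 'joint_torque': [0.006, -59.775, 1.614, -28.195, 0.013, 0.005, 0.0], 'eef_pos': [0.262, -0.622, 0.23], 'tool_rot': [-0.001, 0.98, 0.198, -0.0], 'contact_force': [-0.103, -0.103, -0.618], 'torque': [0.001, 0.04, -0.002], 'grasp_force': 0.0, 'gripper_width': 1.001}
```

View pics/top0.png

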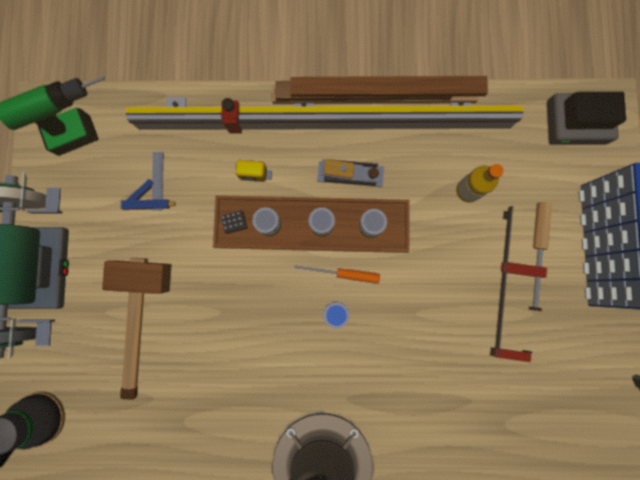

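View pics/scene0.png

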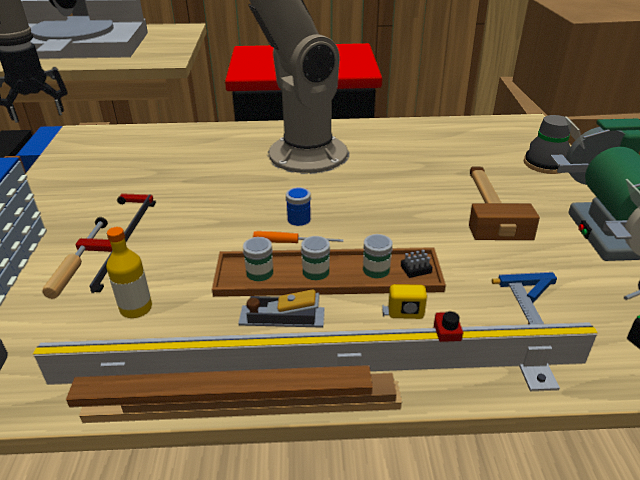

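The top view shows three metal-lidded tins on the tray at (266,220), (321,221) and (373,222). A blue look-alike stands off the tray at (336,315), and the scene view shows green walls only on the tray tins, so those three are the right ones. I'll enlarge to confirm.

Run:
```python
from h import *
import pickle
cs=pickle.load(open('cs.pkl','rb'));c=cs['top']
im=c['pixels'][180:290,200:420,::-1]
a=cv2.resize(im,None,fx=3.5,fy=3.5,interpolation=cv2.INTER_CUBIC)
s=cs['scene']['pixels'][185:310,200:460,::-1]
b=cv2.resize(s,(770,int(125*770/260)),interpolation=cv2.INTER_CUBIC)
b=b[:215+0] if 0 else cv2.resize(s,(770,215))
cv2.imwrite('pics/crop.png',np.vstack([a,b]))
hsv=cv2.cvtColor(c['pixels'],cv2.COLOR_RGB2HSV)
m=((hsv[...,1]<50)&(hsv[...,2]>90)).astype(np.uint8);m[:200]=0;m[240:]=0;m[:,:245]=0;m[:,395:]=0
n,l,st,ce=cv2.connectedComponentsWithStats(m)
for i in range(1,n):
    if st[i,4]>100:
        ys,xs=np.where(l==i);(u,v),r=cv2.minEnclosingCircle(np.c_[xs,ys].astype(np.float32))
        print(st[i],ce[i].round(1),(u,v,r),toworld(c,[ce[i],(u,v)],.083).round(4).tolist())
print('tray corners',toworld(c,[(217,197),(409,201),(215,249),(407,251)],.02).round(3).tolist())
print('blue',toworld(c,[(336,315)],.075).round(3), 'scrw',toworld(c,[(295,267),(380,277)],.015).round(3).tolist())
```

```text
[253 208  26  26 530] [265.2 220. ] (265.16961669921875, 220.1299591064453, 13.206740379333496) [[0.5659, 0.1318, 0.083], [0.5655, 0.1319, 0.083]]
[309 208  26  26 539] [321.4 220.4] (321.5769348144531, 220.42308044433594, 13.239466667175293) [[0.565, 0.0018, 0.083], [0.5649, 0.0013, 0.083]]
[360 209  27  26 542] [373.3 221.5] (373.23162841796875, 221.50735473632812, 13.241447448730469) [[0.5623, -0.1181, 0.083], [0.5624, -0.1178, 0.083]]
tray corners [[0.633, 0.261, 0.02], [0.623, -0.213, 0.02], [0.504, 0.263, 0.02], [0.5, -0.205, 0.02]]
blue [[ 0.349 -0.032  0.075]] scrw [[0.461, 0.067, 0.015], [0.437, -0.14, 0.015]]
```

View pics/crop.png

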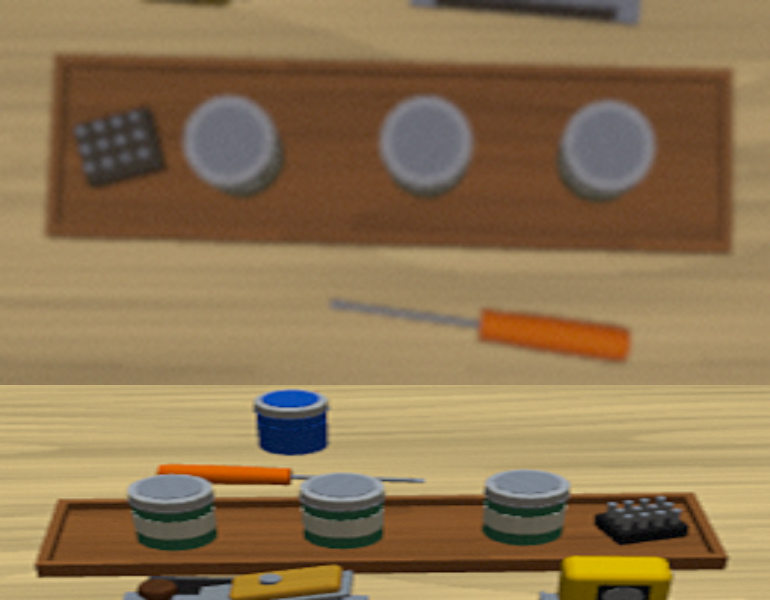

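The crop confirms three green-banded tins on the tray and the blue one alone outside it. Lids are 26 px across, which is about 60 mm as expected. The tins are at about (0.566,0.132), (0.565,0.002) and (0.562,-0.118). I'll close along world x, over the long rims, so I turn the tool x axis to world +y first.

Emit:
jog_arm --rows '[{"az": -8.4, "fingers": 85}, {"az": -8.4}, {"az": -8.4}, {"az": -8.4}, {"az": -8.4}, {"az": -8.4}, {"az": -8.4}, {"az": -8.4}]'

```text
invalid input
```

Emit:
jog_arm --rows '[{"fingers": 85, "x": 0, "y": 0, "z": 0, "ax": 0, "ay": 0, "az": -8.4}, {"fingers": 85, "x": 0, "y": 0, "z": 0, "ax": 0, "ay": 0, "az": -8.4}, {"fingers": 85, "x": 0, "y": 0, "z": 0, "ax": 0, "ay": 0, "az": -8.4}, {"fingers": 85, "x": 0, "y": 0, "z": 0, "ax": 0, "ay": 0, "az": -8.4}, {"fingers": 85, "x": 0, "y": 0, "z": 0, "ax": 0, "ay": 0, "az": -8.4}, {"fingers": 85, "x": 0, "y": 0, "z": 0, "ax": 0, "ay": 0, "az": -8.4}, {"fingers": 85, "x": 0, "y": 0, "z": 0, "ax": 0, "ay": 0, "az": -8.4}, {"fingers": 85, "x": 0, "y": 0, "z": 0, "ax": 0, "ay": 0, "az": -8.4}]' --force 60

```text
t: 0.9
eef_pos: [0.2619, -0.6217, 0.2307]
tool_rot: [-0.001, 0.705, 0.71, 0.0]
contact_force: [-0.2, -0.0, -0.6]
gripper_width: 0.995
grasp_force: 0.0
```

Emit:
jog_arm --rows '[{"fingers": 85, "x": 30, "y": 18, "z": 0, "ax": 0, "ay": 0, "az": 0}, {"fingers": 85, "x": 38, "y": 23, "z": 0, "ax": 0, "ay": 0, "az": 0}, {"fingers": 85, "x": 38, "y": 23, "z": 0, "ax": 0, "ay": 0, "az": 0}, {"fingers": 85, "x": 38, "y": 23, "z": 0, "ax": 0, "ay": 0, "az": 0}, {"fingers": 85, "x": 38, "y": 23, "z": 0, "ax": 0, "ay": 0, "az": 0}, {"fingers": 85, "x": 38, "y": 23, "z": 0, "ax": 0, "ay": 0, "az": 0}, {"fingers": 85, "x": 38, "y": 23, "z": 0, "ax": 0, "ay": 0, "az": 0}, {"fingers": 85, "x": 38, "y": 23, "z": 0, "ax": 0, "ay": 0, "az": 0}]'

```text
t: 1.7
eef_pos: [0.4413, -0.3242, 0.2311]
tool_rot: [-0.0, 0.707, 0.707, -0.0]
contact_force: [1.2, -0.4, 0.2]
gripper_width: 0.995
grasp_force: 0.0
```

Emit:
jog_arm --rows '[{"fingers": 85, "x": 40, "y": 24, "z": 0, "ax": 0, "ay": 0, "az": 0}, {"fingers": 85, "x": 40, "y": 24, "z": 0, "ax": 0, "ay": 0, "az": 0}, {"fingers": 85, "x": 40, "y": 24, "z": 0, "ax": 0, "ay": 0, "az": 0}, {"fingers": 85, "x": 40, "y": 24, "z": 0, "ax": 0, "ay": 0, "az": 0}, {"fingers": 85, "x": 30, "y": 17, "z": 0, "ax": 0, "ay": 0, "az": 0}, {"fingers": 85, "x": 6, "y": 4, "z": 20, "ax": 0, "ay": 0, "az": 0}, {"fingers": 85, "x": 0, "y": 0, "z": 30, "ax": 0, "ay": 0, "az": 0}, {"fingers": 85, "x": 0, "y": 0, "z": 20, "ax": 0, "ay": 0, "az": 0}]'

```text
t: 2.5
eef_pos: [0.5569, -0.1291, 0.1593]
tool_rot: [-0.001, 0.706, 0.708, -0.001]
contact_force: [-0.7, 0.1, 0.0]
gripper_width: 0.994
grasp_force: 0.0
```

Run:
```python
from h import *
c=snap('wrist','w1.png'); o=bot.get_obs(); print(o['eef_pos'],o['q'],o['t'])
print(proj(c,[[.5623,-.118,.083],[.5623+.03,-.118,.083],[.5623-.03,-.118,.083],[.5623,-.118+.03,.083],[.5623,-.118-.03,.083]]).round(1))
```

```text
[ 0.55493524 -0.1292363   0.15635815] [ 0.46951903  0.42994055 -0.44560079  1.85370487  0.22746926  0.91506212
 -0.07994125] 2.55
[[328.8 229.7]
 [377.4 229.8]
 [280.1 229.6]
 [329.3 181.2]
 [328.3 274.6]]
```

View pics/w1.png

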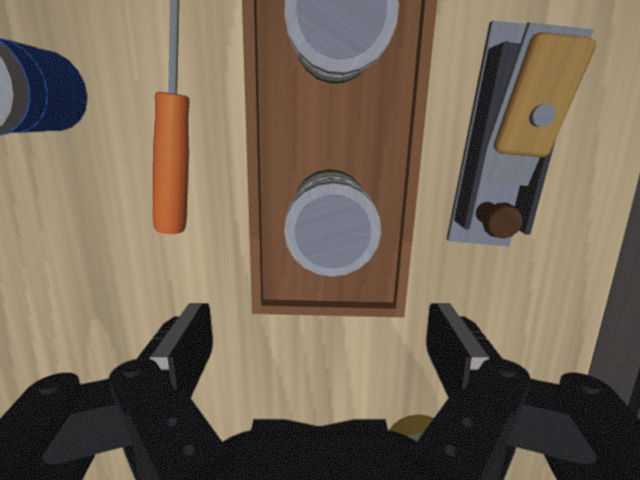

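Wrist view: lid centre at (333,229) against (329,230) predicted, so the tin is at x≈0.564, y≈-0.118. Shift +9 mm in x and +11 mm in y, then go down 128 mm to TCP z 0.028, above the 20 mm rim.

Emit:
jog_arm --rows '[{"fingers": 85, "x": 11, "y": 9, "z": 0, "ax": 0, "ay": 0, "az": 0}, {"fingers": 85, "x": 0, "y": 0, "z": 20, "ax": 0, "ay": 0, "az": 0}, {"fingers": 85, "x": 0, "y": 0, "z": 20, "ax": 0, "ay": 0, "az": 0}, {"fingers": 85, "x": 0, "y": 0, "z": 20, "ax": 0, "ay": 0, "az": 0}, {"fingers": 85, "x": 0, "y": 0, "z": 20, "ax": 0, "ay": 0, "az": 0}, {"fingers": 85, "x": 0, "y": 0, "z": 20, "ax": 0, "ay": 0, "az": 0}, {"fingers": 85, "x": 0, "y": 0, "z": 15, "ax": 0, "ay": 0, "az": 0}, {"fingers": 85, "x": 0, "y": 0, "z": 10, "ax": 0, "ay": 0, "az": 0}]'

```text
t: 3.35
eef_pos: [0.5676, -0.1182, 0.0361]
tool_rot: [0.0, 0.707, 0.708, 0.0]
contact_force: [-0.3, -0.6, -0.1]
gripper_width: 0.996
grasp_force: 0.0
```

Emit:
jog_arm --rows '[{"fingers": 85, "x": 0, "y": -2, "z": 3, "ax": 0, "ay": 0, "az": 0}, {"fingers": 85, "x": 0, "y": 0, "z": 0, "ax": 0, "ay": 0, "az": 0}, {"fingers": 50, "x": 0, "y": 0, "z": 0, "ax": 0, "ay": 0, "az": 0}, {"fingers": 50, "x": 0, "y": 0, "z": 0, "ax": 0, "ay": 0, "az": 0}, {"fingers": 50, "x": 0, "y": 0, "z": 0, "ax": 0, "ay": 0, "az": 0}, {"fingers": 50, "x": 0, "y": 0, "z": 0, "ax": 0, "ay": 0, "az": 0}, {"fingers": 50, "x": 0, "y": 0, "z": 0, "ax": 0, "ay": 0, "az": 0}, {"fingers": 50, "x": 0, "y": 0, "z": 0, "ax": 0, "ay": 0, "az": 0}]' --force 60

```text
t: 4.15
eef_pos: [0.5653, -0.1189, 0.0345]
tool_rot: [0.001, 0.707, 0.707, 0.0]
contact_force: [-2.2, 0.2, 5.7]
gripper_width: 0.679
grasp_force: 63.1
```

Emit:
jog_arm --rows '[{"fingers": 50, "x": 0, "y": 0, "z": -5, "ax": 0, "ay": 0, "az": 0}, {"fingers": 50, "x": 0, "y": 0, "z": -10, "ax": 0, "ay": 0, "az": 0}, {"fingers": 50, "x": 0, "y": 0, "z": -10, "ax": 0, "ay": 0, "az": 0}, {"fingers": 50, "x": 0, "y": 0, "z": -5, "ax": 0, "ay": 0, "az": 0}, {"fingers": 50, "x": 0, "y": 0, "z": 0, "ax": 0, "ay": 0, "az": 0}, {"fingers": 50, "x": 0, "y": 0, "z": 0, "ax": 0, "ay": 0, "az": 0}, {"fingers": 50, "x": 0, "y": 0, "z": 0, "ax": 0, "ay": 0, "az": 0}, {"fingers": 50, "x": 0, "y": 0, "z": 0, "ax": 0, "ay": 0, "az": 0}]'

```text
t: 4.95
eef_pos: [0.5644, -0.1188, 0.0629]
tool_rot: [-0.0, 0.707, 0.707, -0.0]
contact_force: [-0.7, 0.4, -3.6]
gripper_width: 0.681
grasp_force: 64.8
```

```bash
cat > wgt.py <<'E'
from h import *
F=[]
for i in range(6):
    c=bot.read_camera('top'); o=bot.get_obs(); F.append(o['contact_force'])
print(np.round(F,2).tolist(),np.mean(F,0).round(2),o['eef_pos'].round(4) if hasattr(o['eef_pos'],'round') else o['eef_pos'],o['t'])
E
python3 wgt.py
```

```text
[[0.32, -0.16, -2.3], [0.07, 0.46, -2.2], [-0.12, -0.16, -2.66], [-0.46, -0.7, -3.0], [1.31, -0.52, -3.28], [-0.17, 0.08, -2.83]] [ 0.16 -0.17 -2.71] [ 0.5647 -0.1188  0.0632] 5.25
```

Tin at y=-0.118 weighs about 2.7 N. Setting it back.

Emit:
jog_arm --rows '[{"fingers": 50, "x": 0, "y": 0, "z": 10, "ax": 0, "ay": 0, "az": 0}, {"fingers": 50, "x": 0, "y": 0, "z": 10, "ax": 0, "ay": 0, "az": 0}, {"fingers": 50, "x": 0, "y": 0, "z": 6, "ax": 0, "ay": 0, "az": 0}, {"fingers": 50, "x": 0, "y": 0, "z": 3, "ax": 0, "ay": 0, "az": 0}, {"fingers": 50, "x": 0, "y": 0, "z": 0, "ax": 0, "ay": 0, "az": 0}, {"fingers": 50, "x": 0, "y": 0, "z": 0, "ax": 0, "ay": 0, "az": 0}, {"fingers": 50, "x": 0, "y": 0, "z": 0, "ax": 0, "ay": 0, "az": 0}, {"fingers": 50, "x": 0, "y": 0, "z": 0, "ax": 0, "ay": 0, "az": 0}]'

```text
t: 6.05
eef_pos: [0.564, -0.1187, 0.0346]
tool_rot: [-0.0, 0.707, 0.707, -0.001]
contact_force: [-4.9, 0.6, 6.9]
gripper_width: 0.676
grasp_force: 65.3
```

Emit:
jog_arm --rows '[{"fingers": 62, "x": 0, "y": 0, "z": 0, "ax": 0, "ay": 0, "az": 0}, {"fingers": 70, "x": 0, "y": 0, "z": 0, "ax": 0, "ay": 0, "az": 0}, {"fingers": 85, "x": 0, "y": 0, "z": 0, "ax": 0, "ay": 0, "az": 0}, {"fingers": 85, "x": 0, "y": 0, "z": 0, "ax": 0, "ay": 0, "az": 0}, {"fingers": 85, "x": 0, "y": 0, "z": -10, "ax": 0, "ay": 0, "az": 0}, {"fingers": 85, "x": 0, "y": 0, "z": -20, "ax": 0, "ay": 0, "az": 0}, {"fingers": 85, "x": 0, "y": 0, "z": -40, "ax": 0, "ay": 0, "az": 0}, {"fingers": 85, "x": 0, "y": 0, "z": -40, "ax": 0, "ay": 0, "az": 0}]'

```text
t: 6.85
eef_pos: [0.5642, -0.1186, 0.1457]
tool_rot: [-0.001, 0.707, 0.708, -0.0]
contact_force: [0.9, -1.0, 0.3]
gripper_width: 0.997
grasp_force: 0.0
```

Emit:
jog_arm --rows '[{"fingers": 85, "x": 20, "y": 2, "z": 0, "ax": 0, "ay": 0, "az": 0}, {"fingers": 85, "x": 30, "y": 0, "z": 0, "ax": 0, "ay": 0, "az": 0}, {"fingers": 85, "x": 30, "y": 0, "z": 0, "ax": 0, "ay": 0, "az": 0}, {"fingers": 85, "x": 20, "y": 0, "z": 0, "ax": 0, "ay": 0, "az": 0}, {"fingers": 85, "x": 10, "y": 0, "z": 0, "ax": 0, "ay": 0, "az": 0}, {"fingers": 85, "x": 5, "y": 0, "z": 0, "ax": 0, "ay": 0, "az": 0}, {"fingers": 85, "x": 0, "y": 0, "z": 0, "ax": 0, "ay": 0, "az": 0}, {"fingers": 85, "x": 0, "y": 0, "z": 0, "ax": 0, "ay": 0, "az": 0}]'

```text
t: 7.65
eef_pos: [0.5666, -0.0052, 0.1443]
tool_rot: [0.0, 0.707, 0.707, -0.0]
contact_force: [-0.5, -0.3, 0.1]
gripper_width: 0.996
grasp_force: 0.0
```

Run:
```python
from h import *
c=snap('wrist','w2.png'); o=bot.get_obs(); print(np.round(o['eef_pos'],4),o['contact_force'],o['t'])
P=[.565,.002,.083];print(proj(c,[P,[P[0],P[1]+.03,.083],[.564,-.118,.083]]).round(1))
hsv=cv2.cvtColor(c['pixels'],cv2.COLOR_RGB2HSV)
m=((hsv[...,0]>95)&(hsv[...,0]<130)&(hsv[...,1]<90)&(hsv[...,2]>110)).astype(np.uint8)
m[:,:240]=0;m[:,430:]=0
n,l,st,ce=cv2.connectedComponentsWithStats(m)
for i in range(1,n):
    if st[i,4]>1500: print(st[i],ce[i],toworld(c,[ce[i]],.083).round(4))
```

```text
[ 0.5666 -0.0053  0.1442] [-0.12876564  0.69723567  1.13552451] 7.7
[[317.  243.2]
 [316.9 192.2]
 [315.9 410.7]]
[ 264    0  117   52 4500] [321.72777778  20.83288889] [[0.5676 0.1169 0.083 ]]
[ 272  193  100   97 7532] [321.28093468 241.43600637] [[0.5675 0.0031 0.083 ]]
[ 272  375   86   50 3276] [315.10561661 401.08150183] [[ 0.5635 -0.11    0.083 ]]
```

View pics/w2.png

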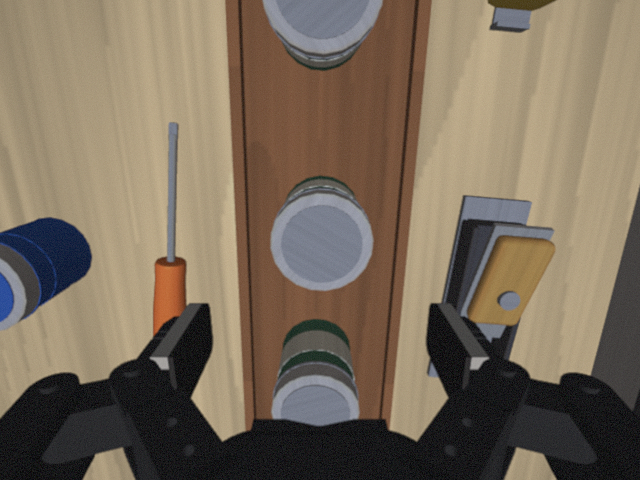

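Wrist view: the first tin is back upright at (315,401), and the middle tin's lid is at (321,241), which gives (0.5675, 0.003).

Emit:
jog_arm --rows '[{"fingers": 85, "x": 8, "y": 1, "z": 0, "ax": 0, "ay": 0, "az": 0}, {"fingers": 85, "x": 0, "y": 0, "z": 20, "ax": 0, "ay": 0, "az": 0}, {"fingers": 85, "x": 0, "y": 0, "z": 20, "ax": 0, "ay": 0, "az": 0}, {"fingers": 85, "x": 0, "y": 0, "z": 25, "ax": 0, "ay": 0, "az": 0}, {"fingers": 85, "x": 0, "y": 0, "z": 20, "ax": 0, "ay": 0, "az": 0}, {"fingers": 85, "x": 0, "y": 0, "z": 17, "ax": 0, "ay": 0, "az": 0}, {"fingers": 85, "x": 0, "y": 0, "z": 10, "ax": 0, "ay": 0, "az": 0}, {"fingers": 85, "x": 0, "y": 0, "z": 0, "ax": 0, "ay": 0, "az": 0}]'

```text
t: 8.5
eef_pos: [0.5667, 0.0042, 0.0311]
tool_rot: [-0.001, 0.707, 0.707, -0.001]
contact_force: [-0.1, -0.3, -0.2]
gripper_width: 0.995
grasp_force: 0.0
```

Emit:
jog_arm --rows '[{"fingers": 85, "x": 0, "y": 0, "z": 0, "ax": 0, "ay": 0, "az": 0}, {"fingers": 50, "x": 0, "y": 0, "z": 0, "ax": 0, "ay": 0, "az": 0}, {"fingers": 50, "x": 0, "y": 0, "z": 0, "ax": 0, "ay": 0, "az": 0}, {"fingers": 50, "x": 0, "y": 0, "z": 0, "ax": 0, "ay": 0, "az": 0}, {"fingers": 50, "x": 0, "y": 0, "z": 0, "ax": 0, "ay": 0, "az": 0}, {"fingers": 50, "x": 0, "y": 0, "z": 0, "ax": 0, "ay": 0, "az": 0}, {"fingers": 50, "x": 0, "y": 0, "z": 0, "ax": 0, "ay": 0, "az": 0}, {"fingers": 50, "x": 0, "y": 0, "z": 0, "ax": 0, "ay": 0, "az": 0}]' --force 60

```text
t: 9.3
eef_pos: [0.5682, 0.0042, 0.0335]
tool_rot: [0.001, 0.707, 0.707, 0.0]
contact_force: [-2.4, -0.5, 5.6]
gripper_width: 0.676
grasp_force: 63.2
```

Emit:
jog_arm --rows '[{"fingers": 50, "x": 0, "y": 0, "z": -5, "ax": 0, "ay": 0, "az": 0}, {"fingers": 50, "x": 0, "y": 0, "z": -10, "ax": 0, "ay": 0, "az": 0}, {"fingers": 50, "x": 0, "y": 0, "z": -10, "ax": 0, "ay": 0, "az": 0}, {"fingers": 50, "x": 0, "y": 0, "z": -5, "ax": 0, "ay": 0, "az": 0}, {"fingers": 50, "x": 0, "y": 0, "z": 0, "ax": 0, "ay": 0, "az": 0}, {"fingers": 50, "x": 0, "y": 0, "z": 0, "ax": 0, "ay": 0, "az": 0}, {"fingers": 50, "x": 0, "y": 0, "z": 0, "ax": 0, "ay": 0, "az": 0}, {"fingers": 50, "x": 0, "y": 0, "z": 0, "ax": 0, "ay": 0, "az": 0}]'

```text
t: 10.1
eef_pos: [0.5672, 0.0042, 0.0619]
tool_rot: [-0.0, 0.707, 0.707, -0.0]
contact_force: [-0.5, 0.7, -4.3]
gripper_width: 0.681
grasp_force: 65.0
```

```bash
python3 wgt.py
```

```text
[[0.34, 0.49, -3.23], [0.39, -0.02, -3.92], [-0.14, 0.16, -4.01], [-1.03, 0.12, -3.34], [-0.16, -0.18, -3.13], [-0.18, 0.17, -4.17]] [-0.13  0.12 -3.63] [0.5675 0.0042 0.0622] 10.4
```

The middle tin weighs about 3.6 N, only 0.9 N more than the first, and the heaviest must exceed the others by at least 1.67 N. So the third should be the heaviest. I'll set this one back.

Emit:
jog_arm --rows '[{"fingers": 50, "x": 0, "y": 0, "z": 10, "ax": 0, "ay": 0, "az": 0}, {"fingers": 50, "x": 0, "y": 0, "z": 10, "ax": 0, "ay": 0, "az": 0}, {"fingers": 50, "x": 0, "y": 0, "z": 6, "ax": 0, "ay": 0, "az": 0}, {"fingers": 50, "x": 0, "y": 0, "z": 3, "ax": 0, "ay": 0, "az": 0}, {"fingers": 50, "x": 0, "y": 0, "z": 0, "ax": 0, "ay": 0, "az": 0}, {"fingers": 50, "x": 0, "y": 0, "z": 0, "ax": 0, "ay": 0, "az": 0}, {"fingers": 50, "x": 0, "y": 0, "z": 0, "ax": 0, "ay": 0, "az": 0}, {"fingers": 50, "x": 0, "y": 0, "z": 0, "ax": 0, "ay": 0, "az": 0}]'

```text
t: 11.2
eef_pos: [0.5669, 0.0042, 0.0336]
tool_rot: [-0.0, 0.707, 0.707, -0.001]
contact_force: [-3.7, -0.2, 6.8]
gripper_width: 0.679
grasp_force: 65.6
```

Emit:
jog_arm --rows '[{"fingers": 62, "x": 0, "y": 0, "z": 0, "ax": 0, "ay": 0, "az": 0}, {"fingers": 70, "x": 0, "y": 0, "z": 0, "ax": 0, "ay": 0, "az": 0}, {"fingers": 85, "x": 0, "y": 0, "z": 0, "ax": 0, "ay": 0, "az": 0}, {"fingers": 85, "x": 0, "y": 0, "z": 0, "ax": 0, "ay": 0, "az": 0}, {"fingers": 85, "x": 0, "y": 0, "z": -10, "ax": 0, "ay": 0, "az": 0}, {"fingers": 85, "x": 0, "y": 0, "z": -20, "ax": 0, "ay": 0, "az": 0}, {"fingers": 85, "x": 0, "y": 0, "z": -40, "ax": 0, "ay": 0, "az": 0}, {"fingers": 85, "x": 0, "y": 0, "z": -40, "ax": 0, "ay": 0, "az": 0}]'

```text
t: 12.0
eef_pos: [0.5671, 0.0043, 0.1447]
tool_rot: [-0.001, 0.707, 0.708, -0.0]
contact_force: [-0.1, -0.7, -0.2]
gripper_width: 0.997
grasp_force: 0.0
```

Emit:
jog_arm --rows '[{"fingers": 85, "x": 20, "y": 1, "z": 0, "ax": 0, "ay": 0, "az": 0}, {"fingers": 85, "x": 30, "y": 0, "z": 0, "ax": 0, "ay": 0, "az": 0}, {"fingers": 85, "x": 30, "y": 0, "z": 0, "ax": 0, "ay": 0, "az": 0}, {"fingers": 85, "x": 25, "y": 0, "z": 0, "ax": 0, "ay": 0, "az": 0}, {"fingers": 85, "x": 15, "y": 0, "z": 0, "ax": 0, "ay": 0, "az": 0}, {"fingers": 85, "x": 5, "y": 0, "z": 0, "ax": 0, "ay": 0, "az": 0}, {"fingers": 85, "x": 0, "y": 0, "z": 0, "ax": 0, "ay": 0, "az": 0}, {"fingers": 85, "x": 0, "y": 0, "z": 0, "ax": 0, "ay": 0, "az": 0}]'

```text
t: 12.8
eef_pos: [0.5687, 0.1275, 0.1432]
tool_rot: [0.0, 0.707, 0.707, -0.0]
contact_force: [0.4, -0.7, -1.0]
gripper_width: 0.998
grasp_force: 0.0
```

Run:
```python
from h import *
c=snap('wrist','w3.png'); o=bot.get_obs(); print(np.round(o['eef_pos'],4),o['t'])
hsv=cv2.cvtColor(c['pixels'],cv2.COLOR_RGB2HSV)
m=((hsv[...,0]>95)&(hsv[...,0]<130)&(hsv[...,1]<90)&(hsv[...,2]>110)).astype(np.uint8)
m[:,:240]=0;m[:,430:]=0
n,l,st,ce=cv2.connectedComponentsWithStats(m)
for i in range(1,n):
    if st[i,4]>1500: print(st[i],ce[i],toworld(c,[ce[i]],.083).round(4))
```

```text
[0.5687 0.1273 0.1432] 12.85
[ 268  198  102   96 7539] [318.16898793 245.37259583] [[0.5677 0.1338 0.083 ]]
[ 275  391   83   34 1882] [316.58820404 408.76142402] [[0.5665 0.0173 0.083 ]]
```

View pics/w3.png

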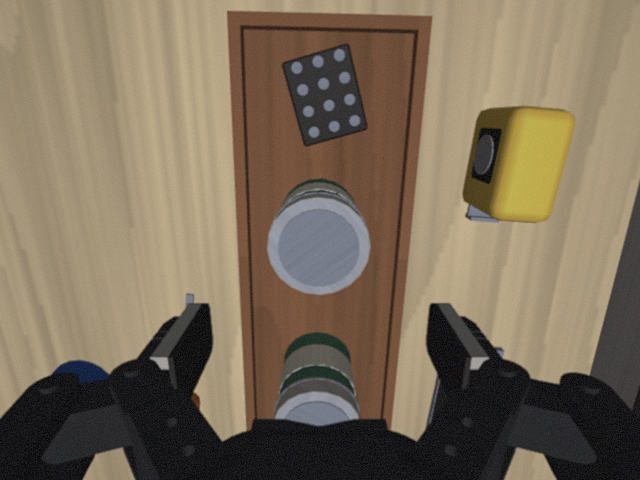

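The middle tin stands at (317,409). The third tin's lid is at (319,246), which gives (0.568, 0.134). The bit holder at (325,95) is clear of the fingers.

Emit:
jog_arm --rows '[{"fingers": 85, "x": 6, "y": -1, "z": 0, "ax": 0, "ay": 0, "az": 0}, {"fingers": 85, "x": 0, "y": 0, "z": 20, "ax": 0, "ay": 0, "az": 0}, {"fingers": 85, "x": 0, "y": 0, "z": 20, "ax": 0, "ay": 0, "az": 0}, {"fingers": 85, "x": 0, "y": 0, "z": 25, "ax": 0, "ay": 0, "az": 0}, {"fingers": 85, "x": 0, "y": 0, "z": 20, "ax": 0, "ay": 0, "az": 0}, {"fingers": 85, "x": 0, "y": 0, "z": 16, "ax": 0, "ay": 0, "az": 0}, {"fingers": 85, "x": 0, "y": 0, "z": 10, "ax": 0, "ay": 0, "az": 0}, {"fingers": 85, "x": 0, "y": 0, "z": 0, "ax": 0, "ay": 0, "az": 0}]'

```text
t: 13.65
eef_pos: [0.5667, 0.1349, 0.0311]
tool_rot: [-0.001, 0.707, 0.707, -0.001]
contact_force: [0.3, -0.2, -0.0]
gripper_width: 0.992
grasp_force: 0.0
```

Emit:
jog_arm --rows '[{"fingers": 85, "x": 0, "y": 0, "z": 0, "ax": 0, "ay": 0, "az": 0}, {"fingers": 50, "x": 0, "y": 0, "z": 0, "ax": 0, "ay": 0, "az": 0}, {"fingers": 50, "x": 0, "y": 0, "z": 0, "ax": 0, "ay": 0, "az": 0}, {"fingers": 50, "x": 0, "y": 0, "z": 0, "ax": 0, "ay": 0, "az": 0}, {"fingers": 50, "x": 0, "y": 0, "z": 0, "ax": 0, "ay": 0, "az": 0}, {"fingers": 50, "x": 0, "y": 0, "z": 0, "ax": 0, "ay": 0, "az": 0}, {"fingers": 50, "x": 0, "y": 0, "z": 0, "ax": 0, "ay": 0, "az": 0}, {"fingers": 50, "x": 0, "y": 0, "z": 0, "ax": 0, "ay": 0, "az": 0}]' --force 80

```text
t: 14.45
eef_pos: [0.5684, 0.1354, 0.0337]
tool_rot: [0.001, 0.707, 0.707, 0.001]
contact_force: [-1.5, 0.5, 5.1]
gripper_width: 0.675
grasp_force: 84.3
```

Emit:
jog_arm --rows '[{"fingers": 50, "x": 0, "y": 0, "z": -5, "ax": 0, "ay": 0, "az": 0}, {"fingers": 50, "x": 0, "y": 0, "z": -10, "ax": 0, "ay": 0, "az": 0}, {"fingers": 50, "x": 0, "y": 0, "z": -10, "ax": 0, "ay": 0, "az": 0}, {"fingers": 50, "x": 0, "y": 0, "z": -5, "ax": 0, "ay": 0, "az": 0}, {"fingers": 50, "x": 0, "y": 0, "z": 0, "ax": 0, "ay": 0, "az": 0}, {"fingers": 50, "x": 0, "y": 0, "z": 0, "ax": 0, "ay": 0, "az": 0}, {"fingers": 50, "x": 0, "y": 0, "z": 0, "ax": 0, "ay": 0, "az": 0}, {"fingers": 50, "x": 0, "y": 0, "z": 0, "ax": 0, "ay": 0, "az": 0}]'

```text
t: 15.25
eef_pos: [0.5671, 0.1351, 0.0619]
tool_rot: [-0.0, 0.707, 0.707, -0.0]
contact_force: [-0.3, -0.1, -8.5]
gripper_width: 0.68
grasp_force: 87.3
```

```bash
python3 wgt.py
```

```text
[[0.29, 1.29, -8.44], [-0.07, 0.2, -6.77], [0.53, -0.92, -7.92], [0.1, -0.18, -8.16], [-0.27, 0.1, -8.51], [-0.02, -0.39, -8.88]] [ 0.09  0.02 -8.11] [0.5675 0.1352 0.0622] 15.55
```

The third tin weighs about 8.1 N, so it is the heaviest. I'll raise it to about 0.2 m above the bench.

Emit:
jog_arm --rows '[{"fingers": 50, "x": 0, "y": 0, "z": -12, "ax": 0, "ay": 0, "az": 0}, {"fingers": 50, "x": 0, "y": 0, "z": -25, "ax": 0, "ay": 0, "az": 0}, {"fingers": 50, "x": 0, "y": 0, "z": -30, "ax": 0, "ay": 0, "az": 0}, {"fingers": 50, "x": 0, "y": 0, "z": -30, "ax": 0, "ay": 0, "az": 0}, {"fingers": 50, "x": 0, "y": 0, "z": -30, "ax": 0, "ay": 0, "az": 0}, {"fingers": 50, "x": 0, "y": 0, "z": -20, "ax": 0, "ay": 0, "az": 0}, {"fingers": 50, "x": 0, "y": 0, "z": -10, "ax": 0, "ay": 0, "az": 0}, {"fingers": 50, "x": 0, "y": 0, "z": -5, "ax": 0, "ay": 0, "az": 0}]'

```text
t: 16.35
eef_pos: [0.5676, 0.1353, 0.2256]
tool_rot: [0.0, 0.707, 0.707, 0.001]
contact_force: [0.1, -0.6, -9.4]
gripper_width: 0.676
grasp_force: 88.4
```

Emit:
jog_arm --rows '[{"fingers": 50, "x": 0, "y": 0, "z": 0, "ax": 0, "ay": 0, "az": 0}, {"fingers": 50, "x": 0, "y": 0, "z": 0, "ax": 0, "ay": 0, "az": 0}, {"fingers": 50, "x": 0, "y": 0, "z": 0, "ax": 0, "ay": 0, "az": 0}, {"fingers": 50, "x": 0, "y": 0, "z": 0, "ax": 0, "ay": 0, "az": 0}, {"fingers": 50, "x": 0, "y": 0, "z": 0, "ax": 0, "ay": 0, "az": 0}, {"fingers": 50, "x": 0, "y": 0, "z": 0, "ax": 0, "ay": 0, "az": 0}, {"fingers": 50, "x": 0, "y": 0, "z": 0, "ax": 0, "ay": 0, "az": 0}, {"fingers": 50, "x": 0, "y": 0, "z": 0, "ax": 0, "ay": 0, "az": 0}]'

```text
t: 17.15
eef_pos: [0.5675, 0.1352, 0.2243]
tool_rot: [0.0, 0.707, 0.707, 0.0]
contact_force: [0.7, -0.1, -8.1]
gripper_width: 0.675
grasp_force: 88.4
```

```bash
python3 wgt.py; python3 -c "
from h import *
snap('scene','s_end.png')"
```

```text
[[-0.35, 0.54, -8.67], [0.29, 0.14, -8.33], [-0.69, -0.41, -8.71], [0.09, 0.52, -8.88], [-0.16, -0.38, -8.48], [0.07, -0.78, -8.2]] [-0.13 -0.06 -8.55] [0.5675 0.1352 0.2243] 17.45
```

View pics/s_end.png

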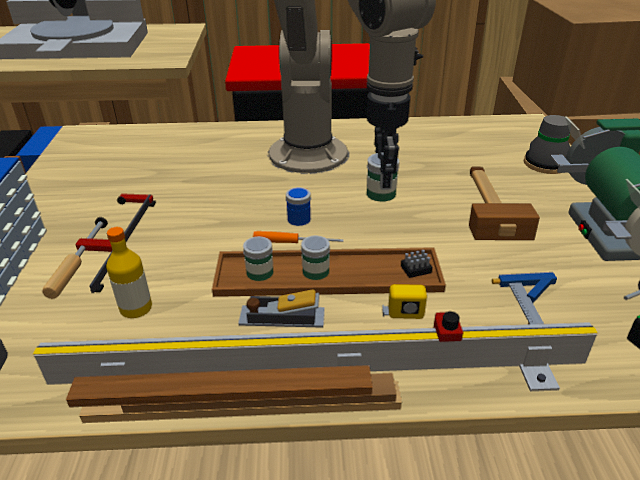

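The scene view shows the heavy tin held upright at (382,178), with its underside about 0.2 m up. The two lighter tins stand on the tray at (258,258) and (316,258), and nothing else has moved.

```bash
python3 -c "
from station import bot
print(bot.hand_in())"
```

```text
the job is handed in; nothing more can be done
None
```

The job is handed in: the heaviest tin (about 8.3 N, against 2.7 N and 3.6 N) is held upright about 0.2 m above the bench, and both lighter tins stand on the tray, but no verdict came back.

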